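Lay out the espresso bar tools in their dock

ROBOT

A 6-joint arm with a two-finger parallel gripper is mounted at the origin on a cart in front of the work surface, level with it; the furniture and walls round the work are solid. World frame = base frame: x ahead of the robot, y to its left, z up, the work surface at z = 0. Lengths are in m, angles in rad, forces in N, time in s.
With the tool pointing down it reaches from about 0.35 to 0.85 m from the base axis. Payload 8.1 kg.
Tool frame: the origin (TCP) lies at the very end of the fingers, on their centre line; the grasp point (between the pads) lies 19 mm behind it; z points along the fingers, y is the line along which they close (so a half turn about z gives the same grasp; the last joint's range is limited). The gripper opens to 93 mm and grips with 3 to 60 N. Pads are 15 mm wide; open, the fingers measure 128 mm over their backs; the gripper's body (75 mm by 188 mm) begins 65 mm behind the grasp point.
Start: joints at [1.245, 0.13, 1.488, -0, 1.523, -0.085], TCP at [0.143, 0.583, 0.219] pointing down, gripper open.
Joint ranges: [-2.96, 2.96], [-0.89, 2.26], [0.02, 2.5], [-1.34, 4.48], [0, 2.73], [-2.66, 2.66]. Speed limits (rad/s): [2.39, 2.39, 2.79, 3.14, 3.14, 3.14].

INTERFACE

Orientations are given as a rotation vector (axis times angle).
In Python, from plant import monitor, eyes, ticket gives the robot as it stands.
- The arm moves only by the tool arm_command, never from a script. Its argument "deltas" is a list that holds one entry, the list of rows, each a list of 6 numbers: the shift along the world's x, y, z in cm, then the turn, a rotation vector about the world's x, y, z in degrees. In form: [[[tx, ty, tz, rx, ry, rz], ...]]. A call has 1 to 12 rows; each row shifts and turns the commanded pose from where the row before left it; what a row does not reach is not made up. A row lasts 1/12 s, in which the tool goes at most 41.7 mm and 7.16 degrees, less where a joint would pass 70% of its speed; a pose out of reach is approached as far as the arm can. A call is refused whole if a number of a shift passes 4.17 or a number of a turn 7.16, either way. A call with a gripper value outside its range is refused whole. "gripper" is the opening, from -1 (shut) to 1 (fully open), set as the call begins (left out, the last holds). The fingers move at their own pace and stop on an object; "squeeze" is the grip in N (left out, the last holds). Time passes only in rows, so rows that do not move let the fingers close. It gives the time, the measured TCP pose, the force, the opening and the grip force at its end, in the units of the state.
- monitor.read_state(): the state, without advancing time (a new reading comes with each control period).
- eyes.read_camera(name): name is "scene" or "top" or "wrist"; returns the picture (480x640x3 uint8, blue, green, red); there is no depth.
- eyes.camera_model(name): a dict with "fx", "fy", "cx", "cy" (pixels), "rvec" (rotation vector, rad) and "tvec" (3), from world to camera coordinates, as OpenCV has them. Camera axes: x right, y down, z forward; pixel columns grow to the right and rows downward; lengths in m; the calibration is good to about 2 mm. A picture is of the moment at which its call begins: read the wrist's pose just before it. camera_model takes no time and is no camera call; for the wrist camera it gives the pose at the moment of the call.
- ticket.close_job(): hands the job in; it is judged then, once.
The state is a dict: "t": time; "q": joint angles; "dq": joint speeds; "joint_torque": joint torques, N m; "tool_pos": TCP position; "orientation": TCP orientation; "force": force on the tool from outside, world axes, zero at the start; "wrist_torque": the same for the moment, N m; "opening": finger opening in m; "gripper_force": force on a finger pad.
Only numpy, scipy, OpenCV 4.12 (cv2) and the standard library are available. Lean on these libraries where they do the work, as an engineer would, in place of code of your own. Each camera call takes 0.05 s, during which the arm holds its last target. There are 200 camera calls.

TASK

Get the espresso bar ready: put the tools into the round wells of the wooden tool dock in the order they are used, counted from the portafilter stand: the tamper in the well nearest the stand, the shot glass in the middle well, and the steel cocoa shaker, which was left in the middle well, in the far one. Lay the purple brush, bristles down, lengthwise in the long shallow tray along the front of the dock. Stand everything upright and right down on the floor of its place, set the glass down without dropping it, and do not disturb the cinnamon jar or the stirrer jar.

Things in the scene. Friction and masses are not known exactly. Their poses are not given: they have to be found in the camera images.
- tamper: espresso tamper: round steel foot 58 mm in diameter and 25 mm high, brown wooden grip about 35 mm in diameter above it (wider near its top than at its waist), 90 mm high in all, 0.42 kg. Origin: centre of its underside, z up.
- shot_glass: clear shot glass, open at the top, 48 mm in diameter at the rim, about 38 mm at the foot, 61 mm high, 0.07 kg. Origin: centre of its underside, z up.
- cocoa_shaker: plain grey steel shaker with a domed top, 43 mm in diameter, 92 mm high, 0.14 kg; starts in the middle well of the dock. Origin: centre of its underside, z up.
- group_brush: purple-backed hand brush lying bristles down, 86 mm long (its y axis), 30 mm wide (its x axis), 22 mm high, 0.07 kg; rigid, the ends are rounded. Origin: centre of its underside, z up. Either end may point either way.
- tool_dock: dark wood dock, fixed, 140 (x, away from robot) by 250 mm (y, to the left), yaw within 0.2 rad; origin: underside centre. Rear block 26 mm high, three round wells 66 mm wide, 12 deep (floor z 14), centres x 28, y 82, 0, -82. Front strip (x -70 to -14) 12 mm high, one tray recess, centre x -42, y 0, 40 (x) by 100 (y) mm, 5 deep (floor z 7).
- portafilter_stand: wooden portafilter stand, fixed, 200 x 110 mm, with a portafilter hung in it whose black handle points to the robot; about 85 mm high over all; it stands beyond the left or the right end of the dock, some 0.3 m from the dock's centre. Origin: centre of its underside.
- sugar_caddy: wooden caddy with sugar sachets, fixed, 160 x 90 x 75 mm, beyond the other end of the dock. Origin: centre of its underside.
- cinnamon_jar: spice jar with a red lid, 45 mm in diameter, 106 mm high, standing among the tools in front of the dock; not to be moved. Origin: centre of its underside, z up.
- stirrer_jar: glass jar of wooden stirrers, 72 mm in diameter, 148 mm high, loose, at the side of the work; not to be moved. Origin: centre of its underside, z up.
Things that resemble listed ones, but are neither listed nor needed, are in the scene too. Leave any turquoise or yellow look-alike of the tamper alone.

How it is judged:
By the outcome, as a careful person would: the job done as asked, in the order asked, and still so for the second after the job is handed in, with the robot touching nothing.
It also fails if it takes over 96 s, if anything falls off the work surface, if the arm or the gripper's body presses on something with over 40 N, if the wrist force passes 120 N, or if a joint passes its speed limit or range.

## Working session

There is one attempt and no reset: what is moved stays moved. The work goes in short steps, Python scripts to look and compute and a tool call to move; the robot and the scene stay as the last step left them, time stands still between calls to the robot, and variables do not carry over. Pictures are saved under pics/ and viewed, at most 14 in all, crops included, and the job is handed in when it is done.

Besides the shell and the picture viewer there is one more tool, called after "Request:" as name(argument=value, ...), one argument or row to a line, values as JSON. arm_command: Moves the arm, as the interface text tells. Its arguments: {"type":"object","properties":{"deltas":{"type":"array"},"gripper":{"type":"number"},"squeeze":{"type":"number"}},"required":["deltas"]}

```bash
mkdir -p pics; ls
cat > h.py <<'E'
import numpy as np, cv2
from plant import monitor, eyes, ticket
def ray(name,u,v,m=None):
    m=m or eyes.camera_model(name); R=cv2.Rodrigues(np.array(m["rvec"],float))[0]; t=np.array(m["tvec"],float).ravel()
    d=R.T@np.array([(u-m["cx"])/m["fx"],(v-m["cy"])/m["fy"],1.]); return -R.T@t,d
def onz(name,u,v,z,m=None):
    c,d=ray(name,u,v,m); return (c+d*(z-c[2])/d[2]).round(4)
def proj(name,p,m=None):
    m=m or eyes.camera_model(name)
    return cv2.projectPoints(np.array(p,float).reshape(-1,1,3),np.array(m["rvec"],float),np.array(m["tvec"],float),np.array([[m["fx"],0,m["cx"]],[0,m["fy"],m["cy"]],[0,0,1.]]),None)[0][:,0].round(1)
E
python3 - <<'E'
from h import *
for n in("scene","top"):
    cv2.imwrite(f"pics/{n}0.png",eyes.read_camera(n)); print(n,ray(n,320,240))
    print(eyes.camera_model(n))
s=monitor.read_state();print(s)
E
```

```text
pics
scene (array([-0.51522469, -0.72258857,  0.79425325]), array([ 0.73092768,  0.46585007, -0.49884157]))
{'fx': 581.9501378214478, 'fy': 581.9501378214478, 'cx': 315.99731644812516, 'cy': 244.7695326596213, 'rvec': array([ 1.89683914, -1.03005219,  0.59053188]), 'tvec': array([-0.32602844,  0.2673436 ,  1.11384999])}
top (array([ 0.30738781, -0.0674802 ,  1.09638807]), array([ 0.19173398,  0.00542214, -0.98146187]))
{'fx': 449.2241840016679, 'fy': 449.2241840016679, 'cx': 321.44497579485096, 'cy': 236.87565928348218, 'rvec': array([ 2.14342012, -2.08882689,  0.21250109]), 'tvec': array([-0.07830648,  0.51720703,  1.01364325])}
{'t': 0.1, 'q': array([ 1.24461451e+00,  1.31071269e-01,  1.48916936e+00,  2.02741828e-07,
        1.52304865e+00, -8.54133317e-02]), 'dq': array([-0.00065558, -0.00265406, -0.00208507,  0.00088693, -0.00021916,
       -0.00082234]), 'joint_torque': array([ 8.47837036e-04, -5.61342323e+01, -4.93097448e+01,  7.70001649e-02,
        2.91107706e-02, -5.29694705e-05]), 'tool_pos': array([0.14288471, 0.58219182, 0.21770153]), 'orientation': array([-3.77243648e-01, -3.11851011e+00,  2.60845561e-03]), 'force': array([-0.25225494,  0.35159449,  0.60997697]), 'wrist_torque': array([ 0.01959314, -0.02897995, -0.0051359 ]), 'gripper_force': 0.0, 'opening': 0.09283370701674692}
```

View pics/scene0.png

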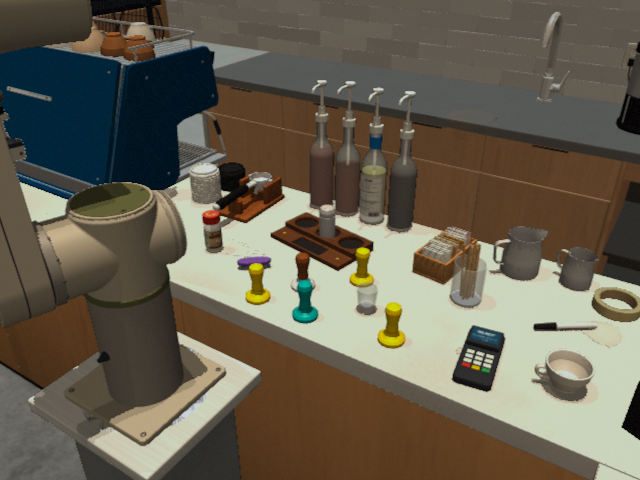

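View pics/top0.png

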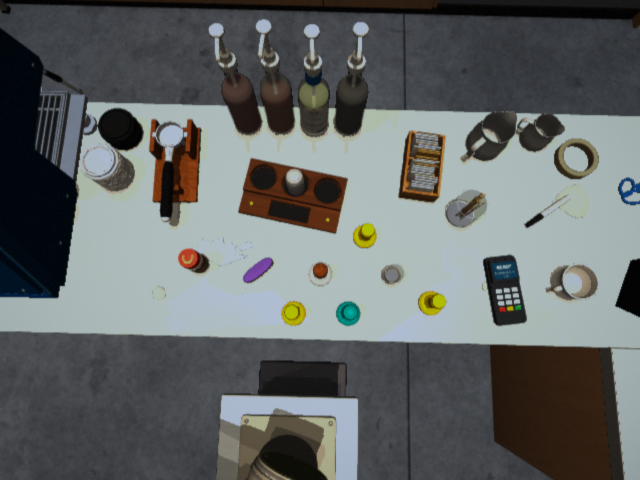

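The brown-gripped tamper is at top (320,271). The look-alikes are yellow at (365,235), (293,313) and (432,302), and turquoise at (348,313), and I'll leave those alone. The glass is at (391,274), the shaker at (294,181), the brush at (258,270) and the red-lidded jar at (190,259). The stand is on the left (+y), so the left well is the nearest one.

Run:
```python
from h import *
t=cv2.imread("pics/top0.png"); s=cv2.imread("pics/scene0.png")
cv2.imwrite("pics/topc.png",cv2.resize(t[150:330,170:430],None,fx=3,fy=3,interpolation=cv2.INTER_CUBIC))
cv2.imwrite("pics/scenec.png",cv2.resize(s[190:350,200:420],None,fx=3.5,fy=3.5,interpolation=cv2.INTER_CUBIC))
```

```text
(no output)
```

View pics/topc.png

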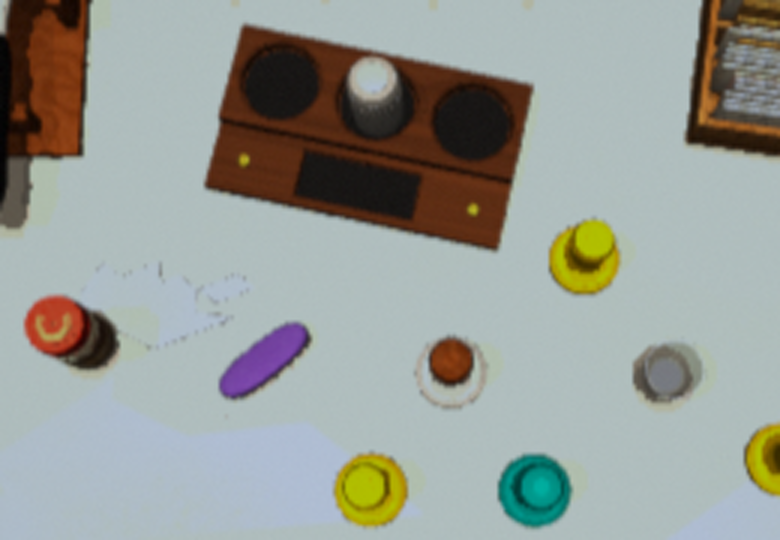

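View pics/scenec.png

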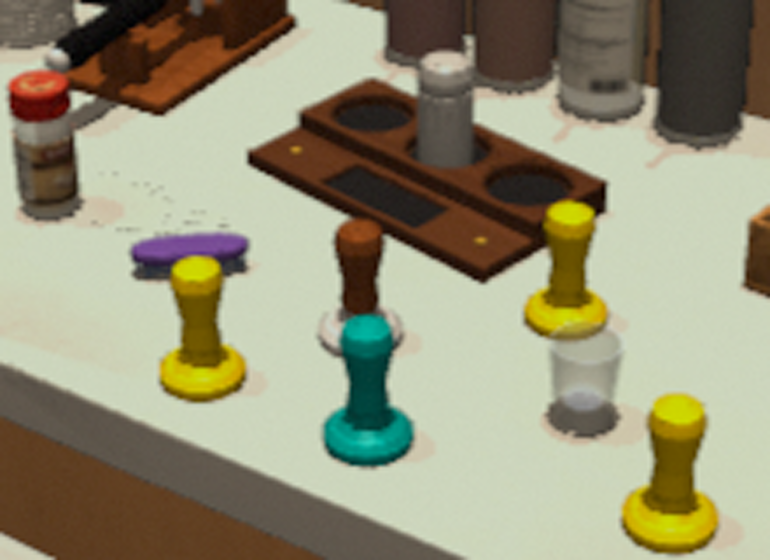

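The crop confirms the brown-grip, steel-foot tamper at crop (452,362) and the glass at (666,375). The brush lies at an angle around (265,360).

Run:
```python
from h import *
from scipy.optimize import least_squares
t=cv2.imread("pics/top0.png"); s=cv2.imread("pics/scene0.png")
mt=eyes.camera_model("top"); ms=eyes.camera_model("scene")
fc=lambda p:((p[0]+.5)/3-.5+170,(p[1]+.5)/3-.5+150)
sc=lambda p:((p[0]+.5)/3.5-.5+200,(p[1]+.5)/3.5-.5+190)
# dock points: local (x away,y left,z) -> pixel
T=[((.07,.125,.026),(243,24)),((.07,-.125,.026),(533,86)),((-.07,.125,.012),(205,187)),((-.07,-.125,.012),(498,250)),
((-.022,.05,.012),(303,150)),((-.022,-.05,.012),(420,170)),((-.062,-.05,.012),(414,218)),((-.062,.05,.012),(294,196)),((.028,.082,.026),(281,81)),((.028,-.082,.026),(473,121))]
S=[((.07,.125,.026),(372,79)),((-.07,.125,.012),(249,156)),((-.07,-.125,.012),(484,280)),((.07,-.125,.026),(606,183)),((.028,.082,.026),(374,114)),((.028,-.082,.026),(529,184))]
def w(q,L): 
    c,s_=np.cos(q[2]),np.sin(q[2]); L=np.array(L); return np.c_[q[0]+c*L[:,0]-s_*L[:,1],q[1]+s_*L[:,0]+c*L[:,1],L[:,2]]
fT=lambda q:(proj("top",w(q,[a for a,_ in T]),mt)-[fc(b) for _,b in T]).ravel()
fS=lambda q:(proj("scene",w(q,[a for a,_ in S]),ms)-[sc(b) for _,b in S]).ravel()
for f in(fT,fS,lambda q:np.r_[fT(q),fS(q)]):
    r=least_squares(f,[.55,0,-.15],diff_step=1e-3); print("dock",r.x.round(4),abs(r.fun).max())
q=r.x; print("wells",w(q,[(.028,.082,0),(.028,0,0),(.028,-.082,0),(-.042,0,0)]).round(4)[:,:2])
hsv=cv2.cvtColor(t,cv2.COLOR_BGR2HSV)
def blob(m,u,v,r=25):
    k=np.zeros_like(m);k[v-r:v+r,u-r:u+r]=255;n,l,st,c=cv2.connectedComponentsWithStats(m&k)
    i=1+np.argmax(st[1:,4]); return c[i],st[i],(l==i).astype(np.uint8)
def tri(a,b):
    (c1,d1),(c2,d2)=a,b; A=np.c_[d1,-d2]; k=np.linalg.lstsq(A,c2-c1,rcond=None)[0]; return ((c1+d1*k[0]+c2+d2*k[1])/2).round(4),np.linalg.norm(c1+d1*k[0]-c2-d2*k[1]).round(4)
c,st,l=blob(cv2.inRange(hsv,(120,80,40),(160,255,255)),258,270)
ct=max(cv2.findContours(l,0,1)[0],key=len); P=np.array([onz("top",*p[0],.017,mt)[:2] for p in ct],np.float32)
print("brush",c,onz("top",*c,.017,mt),cv2.minAreaRect(P))
c,st,_=blob(cv2.inRange(hsv,(0,90,30),(20,255,255)),320,271); print("grip",c,st,onz("top",*c,.085,mt))
g2=sc((360,232)); print("tri grip",tri(ray("top",*c,mt),ray("scene",*g2,ms)))
print("tamper foot",onz("top",*fc((451,373)),.02,mt),"scene foot", onz("scene",*sc((361,330)),.02,ms))
print("glass rim",onz("top",*fc((667,370)),.061,mt),onz("scene",*sc((586,343)),.061,ms),"foot",onz("scene",*sc((583,402)),.005,ms))
print("shaker",onz("top",*fc((373,73)),.1,mt),onz("scene",*sc((445,62)),.104,ms))
c,st,_=blob(cv2.inRange(hsv,(0,150,90),(10,255,255))|cv2.inRange(hsv,(170,150,90),(180,255,255)),190,259); print("jar",onz("top",*c,.106,mt))
print("stirr",onz("top",467,209,.05,mt))
for n,p,z in(("y1",(593,240),.085),("y2",(365,486),.085),("turq",(540,487),.085),("y3",(785,450),.085)):print(n,onz("top",*fc(p),z,mt))
print("handle",onz("top",167,215,.06,mt),"caddy",onz("top",402,198,.07,mt))
for p in (220,210),(240,135),(280,130),(315,135): print("bottle",onz("top",*p,0,mt))
```

```text
dock [ 0.6315  0.     -0.173 ] 4.7333333333333485
dock [ 0.6262 -0.     -0.1819] 1.914285714285711
dock [ 0.6306 -0.     -0.2229] 4.933333333333309
wells [[ 0.6761  0.0738]
 [ 0.658  -0.0062]
 [ 0.6398 -0.0862]
 [ 0.5897  0.0093]]
brush [257.39255014 269.68767908] [0.4413 0.0877 0.017 ] ((0.44167670607566833, 0.0873560905456543), (0.02832065336406231, 0.08194316923618317), 42.170162200927734)
grip [319.83030303 270.00606061] [313 263  14  15 165] [ 0.4358 -0.0633  0.085 ]
tri grip (array([ 0.437 , -0.065 ,  0.0854]), np.float64(0.0042))
tamper foot [ 0.4344 -0.0637  0.02  ] scene foot [ 0.4222 -0.0775  0.02  ]
glass rim [ 0.4362 -0.2304  0.061 ] [ 0.438  -0.2391  0.061 ] foot [ 0.4503 -0.2331  0.005 ]
shaker [0.657  0.0026 0.1   ] [ 0.651 -0.     0.104]
jar [0.4534 0.2306 0.106 ]
stirr [ 0.5971 -0.4137  0.05  ]
y1 [ 0.5321 -0.1703  0.085 ]
y2 [ 0.3411 -0.0025  0.085 ]
turq [ 0.3437 -0.1321  0.085 ]
y3 [ 0.3756 -0.3142  0.085 ]
handle [0.5609 0.3031 0.06  ] caddy [ 0.6145 -0.2538  0.07  ]
bottle [0.592  0.1924 0.    ]
bottle [0.7951 0.1545 0.    ]
bottle [0.8119 0.0508 0.    ]
bottle [ 0.8004 -0.0411  0.    ]
```

```bash
sed -i 's/\[:,0\].round(1)/[:,0]/' h.py
python3 - <<'E'
from h import *
from scipy.optimize import least_squares
mt=eyes.camera_model("top"); ms=eyes.camera_model("scene")
fc=lambda p:((p[0]+.5)/3-.5+170,(p[1]+.5)/3-.5+150)
sc=lambda p:((p[0]+.5)/3.5-.5+200,(p[1]+.5)/3.5-.5+190)
T=[((.07,.125,.026),(243,24)),((.07,-.125,.026),(533,86)),((-.07,.125,.012),(205,187)),((-.07,-.125,.012),(498,250)),
((-.022,.05,.012),(303,150)),((-.022,-.05,.012),(420,170)),((-.062,-.05,.012),(414,218)),((-.062,.05,.012),(294,196)),((.028,.082,.026),(281,81)),((.028,-.082,.026),(473,121))]
S=[((.07,.125,.026),(372,79)),((-.07,.125,.012),(249,156)),((-.07,-.125,.012),(484,280)),((.07,-.125,.026),(606,183)),((.028,.082,.026),(374,114)),((.028,-.082,.026),(529,184))]
def w(q,L): 
    c,s_=np.cos(q[2]),np.sin(q[2]); L=np.array(L); return np.c_[q[0]+c*L[:,0]-s_*L[:,1],q[1]+s_*L[:,0]+c*L[:,1],L[:,2]]
fT=lambda q:(proj("top",w(q,[a for a,_ in T]),mt)-[fc(b) for _,b in T]).ravel()
fS=lambda q:(proj("scene",w(q,[a for a,_ in S]),ms)-[sc(b) for _,b in S]).ravel()
for f in(fT,fS,lambda q:np.r_[fT(q),fS(q)]):
    r=least_squares(f,[.6,.02,-.15]); print("dock",r.x.round(4),abs(r.fun).max()); print(w(r.x,[(.028,.082,0),(.028,0,0),(.028,-.082,0),(-.042,0,0)]).round(4)[:,:2])
m=eyes.camera_model("wrist");s=monitor.read_state();c,d=ray("wrist",m["cx"],m["cy"],m)
R=cv2.Rodrigues(s["orientation"])[0];print(R.round(2),R.T@(c-s["tool_pos"]),R.T@d,m["fx"])
E
```

```text
dock [ 0.6314  0.0096 -0.1874] 1.4592083678994925
[[ 0.6742  0.085 ]
 [ 0.6589  0.0044]
 [ 0.6436 -0.0762]
 [ 0.5901  0.0175]]
dock [ 0.6298  0.0048 -0.1893] 1.6121430862593797
[[ 6.727e-01  8.010e-02]
 [ 6.573e-01 -4.000e-04]
 [ 6.418e-01 -8.100e-02]
 [ 5.885e-01  1.270e-02]]
dock [ 0.6316  0.0085 -0.1891] 2.371649277114045
[[ 0.6745  0.0837]
 [ 0.6591  0.0032]
 [ 0.6437 -0.0773]
 [ 0.5903  0.0163]]
[[-0.97  0.24 -0.  ]
 [ 0.24  0.97 -0.  ]
 [ 0.   -0.   -1.  ]] [ 0.07842291 -0.00032964 -0.16669057] [-2.80360373e-01  9.13684147e-04  9.59894383e-01] 427.72556448545697
```

Request:
arm_command(
  deltas=[
    [[2.15,-2.4,0,0,0,-3.62],[2.15,-2.4,0,0,0,-3.62],[2.15,-2.4,0,0,0,-3.62],[2.15,-2.4,0,0,0,-3.62],[2.15,-2.4,0,0,0,-3.62],[2.15,-2.4,0,0,0,-3.62],[2.15,-2.4,0,0,0,-3.62],[2.15,-2.4,0,0,0,-3.62],[2.15,-2.4,0,0,0,-3.62],[2.15,-2.4,0,0,0,-3.62],[2.15,-2.4,0,0,0,-3.62],[2.15,-2.4,0,0,0,-3.62]],
  ],
  gripper=1,
)

```text
t: 1.1
tool_pos: [0.4016, 0.2932, 0.2183]
orientation: [-1.509, -2.755, 0.001]
force: [1.2, 0.2, 0.8]
opening: 0.093
gripper_force: 0.0
```

Request:
arm_command(
  deltas=[
    [[2.15,-2.4,0,0,0,-3.62],[2.15,-2.4,0,0,0,-3.62],[2.15,-2.4,0,0,0,-3.62],[2.15,-2.4,0,0,0,-3.62],[2.15,-2.4,0,0,0,-3.62],[2.15,-2.4,0,0,0,-3.62],[2.15,-2.4,0,0,0,-3.62],[2.15,-2.4,0,0,0,-3.62],[2.15,-2.4,0,0,0,-3.62],[2.15,-2.4,0,0,0,-3.62],[2.15,-2.4,0,0,0,-3.62],[0,0,0,0,0,-3.62]],
  ],
)

```text
t: 2.1
tool_pos: [0.6396, 0.0258, 0.217]
orientation: [2.425, 1.996, -0.003]
force: [0.3, 0.1, -0.3]
opening: 0.0927
gripper_force: 0.0
```

```bash
cat >> h.py <<'E'
def wrist(n):
    m=eyes.camera_model("wrist"); im=eyes.read_camera("wrist"); cv2.imwrite(f"pics/{n}.png",im); np.save(f"pics/{n}.npy",m,allow_pickle=True); return im,m
def wm(n): return np.load(f"pics/{n}.npy",allow_pickle=True).item()
def st():
    s=monitor.read_state(); R=cv2.Rodrigues(s["orientation"])[0]
    print("t",round(s["t"],2),"pos",s["tool_pos"].round(4),"yawY",np.degrees(np.arctan2(R[1,1],R[0,1])).round(1),"z",R[:,2].round(3),"F",np.round(s["force"],1),"open",round(s["opening"],4),"g",round(s["gripper_force"],1),"q",s["q"].round(2)); return s
E
python3 -c "
from h import *
st();wrist('w1')"
```

```text
t 2.1 pos [0.6396 0.0258 0.217 ] yawY -11.1 z [-0.001 -0.002 -1.   ] F [ 0.3  0.1 -0.3] open 0.0927 g 0.0 q [-0.04  0.24  1.37 -0.    1.53  0.15]
```

View pics/w1.png

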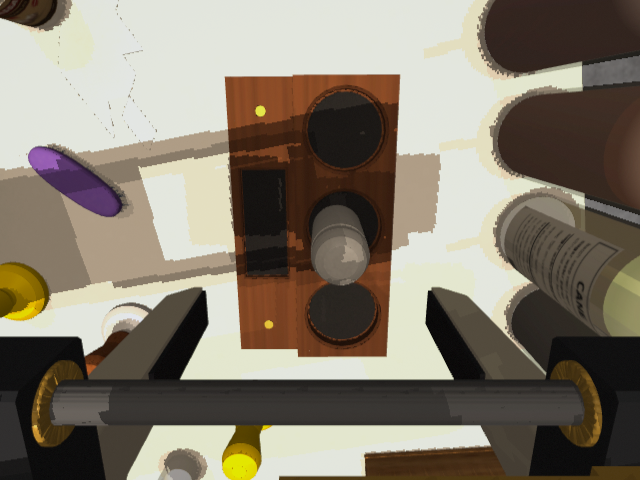

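Run:
```python
from h import *
from scipy.optimize import least_squares
m=wm("w1")
T=[((.07,.125,.026),(399,75)),((.07,-.125,.026),(387,356)),((-.07,.125,.012),(225,77)),((-.07,-.125,.012),(242,349)),
((-.022,.05,.012),(286,169)),((-.022,-.05,.012),(289,277)),((-.062,-.05,.012),(246,277)),((-.062,.05,.012),(243,169)),((.028,.082,.026),(346,128)),((.028,-.082,.026),(343,312))]
def w(q,L): 
    c,s_=np.cos(q[2]),np.sin(q[2]); L=np.array(L); return np.c_[q[0]+c*L[:,0]-s_*L[:,1],q[1]+s_*L[:,0]+c*L[:,1],L[:,2]]
f=lambda q:(proj("wrist",w(q,[a for a,_ in T]),m)-[b for _,b in T]).ravel()
r=least_squares(f,[.6,.02,-.15]); print("dock",r.x.round(4),r.fun.round(1)); print(w(r.x,[(.028,.082,0),(.028,0,0),(.028,-.082,0),(-.042,0,0)]).round(4)[:,:2])
print("shaker",onz("wrist",341,262,.1,m), onz("wrist",341,258,.1,m))
print("brush",onz("wrist",75,180,.02,m),[onz("wrist",*p,.018,m)[:2] for p in((29,152),(121,210))])
```

```text
dock [ 0.6323  0.0103 -0.187 ] [ 1.2 -1.7  0.4 -0.3 -0.  -0.9  0.1 -0.4  0.4 -0.6  0.2 -0.3  0.2 -0.
 -2.9 -0.3 -0.2  2.4  0.6  2.6]
[[ 0.675   0.0857]
 [ 0.6598  0.0051]
 [ 0.6446 -0.0754]
 [ 0.591   0.0182]]
shaker [0.652  0.0017 0.1   ] [0.6525 0.0046 0.1   ]
brush [0.4419 0.0895 0.02  ] [array([0.411 , 0.1193]), array([0.4711, 0.0567])]
```

Request:
arm_command(
  deltas=[
    [[0.7,-1.2,-1.0,0,0,0],[0.6,-1.1,-2.2,0,0,0],[0,0,-2.2,0,0,0],[0,0,-2.2,0,0,0],[0,0,-2.2,0,0,0],[0,0,-2.2,0,0,0],[0,0,-2.2,0,0,0],[0,0,-1.5,0,0,0],[0,0,-0.5,0,0,0],[0,0,0,0,0,0]],
  ],
)

```text
t: 2.98
tool_pos: [0.6486, 0.0081, 0.054]
orientation: [-2.414, -2.006, 0.005]
force: [0.6, 0.1, 0.4]
opening: 0.0928
gripper_force: 0.0
```

Request:
arm_command(
  deltas=[
    [[0,0,0,0,0,0],[0,0,0,0,0,0],[0,0,0,0,0,0],[0,0,0,0,0,0],[0,0,0,0,0,0],[0,0,0,0,0,0],[0,0,0,0,0,0],[0,0,0,0,0,0]],
  ],
  gripper=-1,
  squeeze=15,
)

```text
t: 3.65
tool_pos: [0.6507, 0.0077, 0.0568]
orientation: [2.418, 2.005, 0.0]
force: [0.4, -0.5, 0.8]
opening: 0.0443
gripper_force: 0.4
```

Request:
arm_command(
  deltas=[
    [[0,0,0,0,0,0],[0,0,0,0,0,0],[0,0,0,0,0,0],[0,0,0,0,0,0]],
  ],
)

```text
t: 3.98
tool_pos: [0.6507, 0.0077, 0.0568]
orientation: [2.418, 2.005, 0.0]
force: [0.3, 0.0, 0.8]
opening: 0.0421
gripper_force: 15.0
```

Request:
arm_command(
  deltas=[
    [[0,0,1,0,0,0],[0,0,1,0,0,0],[0,0,1,0,0,0],[0,0,1,0,0,0],[0,0,0,0,0,0],[0,0,0,0,0,0]],
  ],
)

```text
t: 4.48
tool_pos: [0.6516, 0.0077, 0.0983]
orientation: [2.417, 2.004, 0.003]
force: [-0.4, -0.2, -0.6]
opening: 0.0419
gripper_force: 14.9
```

```bash
python3 -c "
from h import *
st();wrist('w2');t=eyes.read_camera('top');cv2.imwrite('pics/t2.png',cv2.resize(t[130:290,200:400],None,fx=3,fy=3))"
```

```text
t 4.48 pos [0.6516 0.0077 0.0983] yawY -10.7 z [ 0.003 -0.    -1.   ] F [-0.4 -0.2 -0.6] open 0.0419 g 14.9 q [-0.07  0.35  1.46  0.    1.33  0.12]
```

View pics/w2.png

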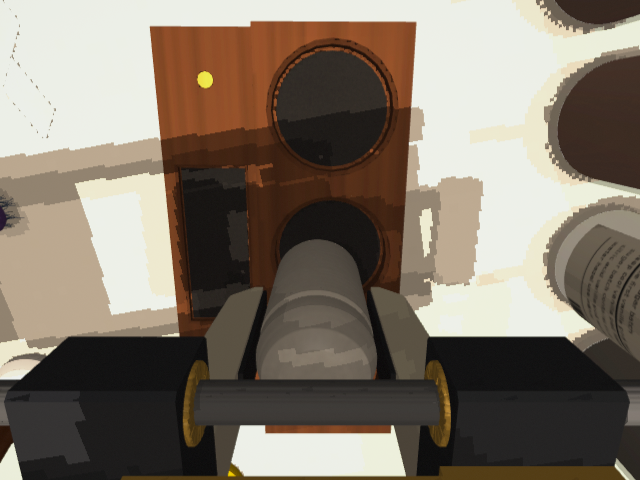

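Request:
arm_command(
  deltas=[
    [[-0.1,-1.5,0,0,0,0],[-0.2,-2.2,0,0,0,0],[-0.2,-2.2,0,0,0,0],[-0.1,-1.5,0,0,0,0],[0,-0.5,0,0,0,0],[0,0,0,0,0,0],[0,0,0,0,0,0],[0,0,0,0,0,0]],
  ],
)

```text
t: 5.25
tool_pos: [0.6446, -0.0704, 0.0965]
orientation: [-2.418, -2.005, -0.0]
force: [0.7, 0.7, -1.4]
opening: 0.042
gripper_force: 14.9
```

```bash
python3 -c "
from h import *
st()"
```

```text
t 5.25 pos [ 0.6446 -0.0704  0.0965] yawY -10.6 z [-0.     0.001 -1.   ] F [ 0.7  0.7 -1.4] open 0.042 g 14.9 q [-0.19  0.34  1.47  0.    1.33 -0.  ]
```

Request:
arm_command(
  deltas=[
    [[0,0,-1.2,0,0,0],[0,0,-1.2,0,0,0],[0,0,-0.8,0,0,0],[0,0,-0.4,0,0,0],[0,0,-0.2,0,0,0],[0,0,0,0,0,0],[0,0,0,0,0,0]],
  ],
)

```text
t: 5.83
tool_pos: [0.6447, -0.0713, 0.0587]
orientation: [2.418, 2.005, 0.0]
force: [0.4, -0.1, -0.2]
opening: 0.0422
gripper_force: 15.0
```

Request:
arm_command(
  deltas=[
    [[0,0,-0.1,0,0,0],[0,0,-0.1,0,0,0],[0,0,0,0,0,0],[0,0,0,0,0,0]],
  ],
)

```text
t: 6.17
tool_pos: [0.6446, -0.0714, 0.0568]
orientation: [2.418, 2.005, 0.0]
force: [-1.2, 0.2, -1.8]
opening: 0.0419
gripper_force: 15.0
```

Request:
arm_command(
  deltas=[
    [[0,0,-0.1,0,0,0],[0,0,0,0,0,0],[0,0,0,0,0,0]],
  ],
)

```text
t: 6.42
tool_pos: [0.645, -0.0714, 0.0566]
orientation: [2.418, 2.005, 0.001]
force: [-3.0, 0.4, 5.4]
opening: 0.042
gripper_force: 15.0
```

Request:
arm_command(
  deltas=[
    [[0,0,0,0,0,0],[0,0,0,0,0,0],[0,0,0,0,0,0],[0,0,0,0,0,0],[0,0,0,0,0,0]],
  ],
  gripper=0.7,
)

```text
t: 6.83
tool_pos: [0.6445, -0.0713, 0.0554]
orientation: [-2.418, -2.005, 0.0]
force: [1.8, -0.0, -0.5]
opening: 0.0709
gripper_force: 0.0
```

Request:
arm_command(
  deltas=[
    [[0,0,1,0,0,0],[0,0,2,0,0,0],[0,0,3,0,0,0],[0,0,3,0,0,0],[0,0,2.5,0,0,0],[0,0,1.5,0,0,0],[-1,0,0,0,0,0],[-3,0,0,0,0,0],[-3,0,0,0,0,0],[-3,0,0,0,0,0],[-3,0.3,0,0,0,0],[-3,0.4,0,0,0,0]],
  ],
)

```text
t: 7.83
tool_pos: [0.4833, -0.0644, 0.1862]
orientation: [2.418, 2.004, 0.001]
force: [0.8, 0.3, 1.8]
opening: 0.0791
gripper_force: 0.0
```

Request:
arm_command(
  deltas=[
    [[-3,0,0,0,0,0],[-1.5,0,0,0,0,0],[0,0,0,0,0,0],[0,0,0,0,0,0],[0,0,0,0,0,0]],
  ],
)

```text
t: 8.25
tool_pos: [0.4406, -0.0645, 0.1865]
orientation: [2.418, 2.004, 0.002]
force: [-0.4, 0.6, 0.4]
opening: 0.0789
gripper_force: 0.0
```

```bash
python3 -c "
from h import *
st();wrist('w3')"
```

```text
t 8.25 pos [ 0.4406 -0.0645  0.1865] yawY -10.7 z [ 0.002 -0.    -1.   ] F [-0.4  0.6  0.4] open 0.0789 g 0.0 q [-0.26 -0.29  1.94  0.    1.48 -0.07]
```

View pics/w3.png

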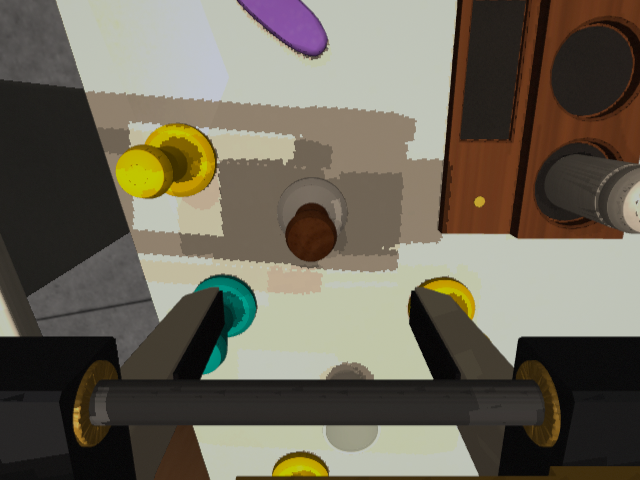

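The shaker stands upright in the far well. The tamper foot is at (312,209) and the top of its grip at (311,233).

```bash
python3 -c "
from h import *
m=wm('w3')
print('foot',onz('wrist',312,207,.02,m),'grip top',onz('wrist',311,235,.086,m),'glass rim',onz('wrist',352,430,.061,m))"
```

```text
foot [ 0.4385 -0.0561  0.02  ] grip top [ 0.4376 -0.0606  0.086 ] glass rim [ 0.4376 -0.2363  0.061 ]
```

Request:
arm_command(
  deltas=[
    [[-0.35,0.2,-1.5,0,0,0],[0,0,-2.5,0,0,0],[0,0,-2.5,0,0,0],[0,0,-2.5,0,0,0],[0,0,-2.5,0,0,0],[0,0,-1.7,0,0,0],[0,0,-0.8,0,0,0],[0,0,0,0,0,0]],
  ],
)

```text
t: 8.97
tool_pos: [0.4349, -0.0618, 0.0435]
orientation: [-2.416, -2.003, 0.004]
force: [-0.1, 0.2, 0.2]
opening: 0.079
gripper_force: 0.0
```

Request:
arm_command(
  deltas=[
    [[0,0,0,0,0,0],[0,0,0,0,0,0],[0,0,0,0,0,0],[0,0,0,0,0,0],[0,0,0,0,0,0],[0,0,0,0,0,0],[0,0,0,0,0,0],[0,0,0,0,0,0],[0,0,0,0,0,0],[0,0,0,0,0,0],[0,0,0,0,0,0]],
  ],
  gripper=-1,
  squeeze=40,
)

```text
t: 9.88
tool_pos: [0.4364, -0.0624, 0.0459]
orientation: [2.418, 2.005, 0.001]
force: [1.6, -0.6, 1.6]
opening: 0.0325
gripper_force: 40.0
```

```bash
python3 -c "
from h import *
st()"
```

```text
t 9.88 pos [ 0.4364 -0.0624  0.0459] yawY -10.7 z [ 0.001 -0.    -1.   ] F [ 1.6 -0.6  1.6] open 0.0325 g 40.0 q [-0.26 -0.15  2.09  0.    1.2  -0.07]
```

Request:
arm_command(
  deltas=[
    [[0,0,0.7,0,0,0],[0,0,1.5,0,0,0],[0,0,2,0,0,0],[0,0,2,0,0,0],[0,0,1.3,0,0,0],[0,0,0.5,0,0,0],[0,0,0,0,0,0],[0,0,0,0,0,0]],
  ],
)

```text
t: 10.55
tool_pos: [0.4355, -0.0622, 0.1249]
orientation: [-2.418, -2.005, 0.001]
force: [0.3, -0.7, -3.6]
opening: 0.0327
gripper_force: 40.0
```

```bash
python3 -c "
from h import *
st();m=wm('w1')
for p in((480,42),(497,137),(498,230),(508,312)):print([onz('wrist',*p,z,m)[:2] for z in(0,.05,.1)])
wrist('w4')"
```

```text
t 10.55 pos [ 0.4355 -0.0622  0.1249] yawY -10.7 z [-0.001  0.    -1.   ] F [ 0.3 -0.7 -3.6] open 0.0327 g 40.0 q [-0.26 -0.25  2.03 -0.    1.37 -0.07]
[array([0.797 , 0.1327]), array([0.7785, 0.1288]), array([0.7599, 0.1249])]
[array([0.805 , 0.0536]), array([0.7854, 0.06  ]), array([0.7658, 0.0664])]
[array([ 0.7995, -0.031 ]), array([ 0.7806, -0.0135]), array([0.7618, 0.0039])]
[array([ 0.8029, -0.1166]), array([ 0.7836, -0.088 ]), array([ 0.7643, -0.0595])]
```

View pics/w4.png

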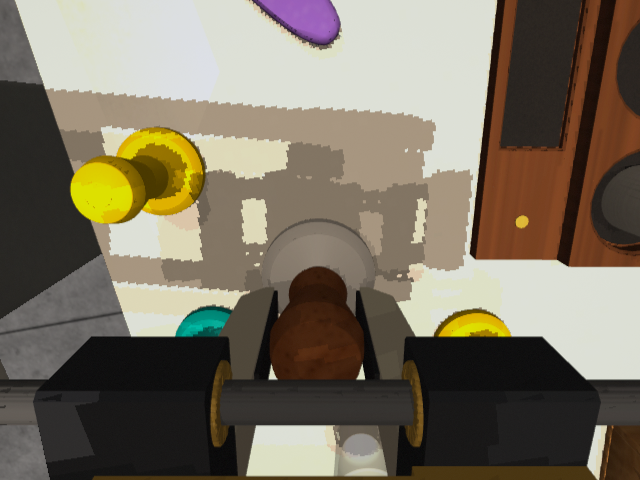

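Request:
arm_command(
  deltas=[
    [[1,0.6,0,0,0,0],[2,1.2,0,0,0,0],[2.8,1.7,0,0,0,0],[2.8,1.7,0,0,0,0],[2.8,1.8,0,0,0,0],[2.8,1.8,0,0,0,0],[2.8,1.8,0,0,0,0],[2.8,1.8,0,0,0,0],[2,1.2,0,0,0,0],[1.5,0.8,0,0,0,0],[0.7,0.4,0,0,0,0],[0,0,0,0,0,0]],
  ],
)

```text
t: 11.6
tool_pos: [0.6759, 0.0865, 0.1233]
orientation: [-2.416, -2.005, 0.003]
force: [-0.8, -0.6, -3.8]
opening: 0.0332
gripper_force: 40.0
```

Request:
arm_command(
  deltas=[
    [[0,0,0,0,0,0],[0,0,0,0,0,0],[0,0,0,0,0,0]],
  ],
)

```text
t: 11.85
tool_pos: [0.6752, 0.0849, 0.1254]
orientation: [-2.419, -2.004, 0.001]
force: [0.1, 0.6, -3.8]
opening: 0.033
gripper_force: 40.0
```

```bash
python3 -c "
from h import *
st();m=wm('w4')
print('foot in w4',onz('wrist',319,266,.104,m),onz('wrist',262,262,.104,m),onz('wrist',376,262,.104,m))
im,m=wrist('w5');cv2.imwrite('pics/w5c.png',im[0:400])"
```

```text
t 11.85 pos [0.6752 0.0849 0.1254] yawY -10.7 z [-0.001 -0.    -1.   ] F [ 0.1  0.6 -3.8] open 0.033 g 40.0 q [ 0.05  0.4   1.34 -0.    1.4   0.24]
foot in w4 [ 0.4383 -0.052   0.104 ] [ 0.4127 -0.0451  0.104 ] [ 0.4647 -0.0549  0.104 ]
```

View pics/w5c.png

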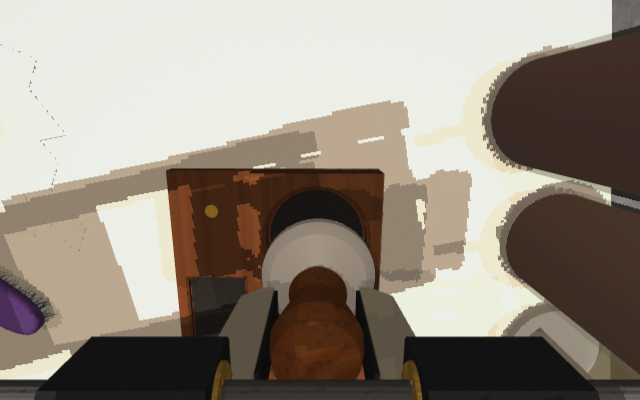

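```bash
python3 -c "
from h import *
m=wm('w5')
R=cv2.Rodrigues(np.array([0,0,-.187]))[0]
L=lambda p:(R.T@(p-np.array([.675,.0856,0])))*1000
for p,z in(((319,218.5),.1045),((262.5,265),.1045),((376,265),.1045),((319,218.5),.08),((316,187.5),.026),((269,225),.026),((365.5,225),.026)):print(p,z,L(onz('wrist',*p,z,m)).round(1))
im=cv2.imread('pics/w5.png')
print(im[180:225:3,317].tolist())"
```

```text
(319, 218.5) 0.1045 [  1.2  32.6 104.5]
(262.5, 265) 0.1045 [-25.1  10.4 104.5]
(376, 265) 0.1045 [ 27.6  10.4 104.5]
(319, 218.5) 0.08 [ 1.2 26.8 80. ]
(316, 187.5) 0.026 [-0.4 33.8 26. ]
(269, 225) 0.026 [-30.6   9.6  26. ]
(365.5, 225) 0.026 [31.3  9.6 26. ]
[[18, 33, 59], [16, 31, 57], [11, 23, 44], [15, 24, 40], [18, 18, 23], [19, 20, 23], [20, 20, 23], [19, 21, 23], [20, 21, 23], [18, 19, 22], [18, 20, 22], [19, 21, 23], [18, 20, 23], [76, 85, 92], [111, 124, 136]]
```

Request:
arm_command(
  deltas=[
    [[-0.1,-0.05,-1.2,0,0,0],[0,0,-1.5,0,0,0],[0,0,-1.2,0,0,0],[0,0,-0.8,0,0,0],[0,0,-0.6,0,0,0],[0,0,-0.4,0,0,0],[0,0,-0.4,0,0,0],[0,0,-0.2,0,0,0],[0,0,0,0,0,0],[0,0,0,0,0,0]],
  ],
)

```text
t: 12.73
tool_pos: [0.6754, 0.0852, 0.063]
orientation: [2.418, 2.005, 0.001]
force: [0.2, 0.7, -3.2]
opening: 0.0329
gripper_force: 40.0
```

Request:
arm_command(
  deltas=[
    [[0,0,-0.1,0,0,0],[0,0,-0.1,0,0,0],[0,0,0,0,0,0],[0,0,0,0,0,0]],
  ],
)

```text
t: 13.07
tool_pos: [0.6751, 0.0852, 0.0608]
orientation: [2.418, 2.005, 0.0]
force: [0.7, -0.1, -3.0]
opening: 0.033
gripper_force: 40.0
```

Request:
arm_command(
  deltas=[
    [[0,0,-0.1,0,0,0],[0,0,-0.1,0,0,0],[0,0,0,0,0,0],[0,0,0,0,0,0]],
  ],
)

```text
t: 13.4
tool_pos: [0.6757, 0.0853, 0.0598]
orientation: [2.418, 2.005, 0.002]
force: [-1.8, -0.5, 4.9]
opening: 0.0326
gripper_force: 40.0
```

Request:
arm_command(
  deltas=[
    [[0,0,0,0,0,0],[0,0,0,0,0,0],[0,0,0,0,0,0],[0,0,0,0,0,0],[0,0,0,0,0,0],[0,0,1,0,0,0],[0,0,2.5,0,0,0],[0,0,3.5,0,0,0],[0,0,3.5,0,0,0],[0,0,2.5,0,0,0],[0,0,1,0,0,0]],
  ],
  gripper=0.7,
)

```text
t: 14.32
tool_pos: [0.6775, 0.0854, 0.2056]
orientation: [2.415, 2.002, 0.011]
force: [0.6, -0.4, 1.0]
opening: 0.0789
gripper_force: 0.0
```

Request:
arm_command(
  deltas=[
    [[-1,-1.4,0,0,0,0],[-2,-2.6,0,0,0,0],[-2.2,-2.8,0,0,0,0],[-2.2,-2.8,0,0,0,0],[-2.2,-2.8,0,0,0,0],[-2.2,-2.8,0,0,0,0],[-2.2,-2.8,0,0,0,0],[-2.2,-2.8,0,0,0,0],[-2.2,-2.8,0,0,0,0],[-2.2,-2.8,0,0,0,0],[-2,-2.6,0,0,0,0],[-1.4,-1.0,0,0,0,0]],
  ],
)

```text
t: 15.32
tool_pos: [0.4329, -0.2173, 0.1983]
orientation: [2.42, 2.003, -0.002]
force: [0.4, -0.2, 0.7]
opening: 0.079
gripper_force: 0.0
```

Request:
arm_command(
  deltas=[
    [[0,0,0,0,0,0],[0,0,0,0,0,0],[0,0,0,0,0,0]],
  ],
)

```text
t: 15.57
tool_pos: [0.4354, -0.2143, 0.1985]
orientation: [-2.418, -2.005, -0.001]
force: [0.6, 0.5, 0.1]
opening: 0.0789
gripper_force: 0.0
```

```bash
python3 -c "
from h import *
st();wrist('w6')"
```

```text
t 15.57 pos [ 0.4354 -0.2143  0.1985] yawY -10.7 z [ 0.  0. -1.] F [0.6 0.5 0.1] open 0.0789 g 0.0 q [-0.56 -0.17  1.83  0.    1.49 -0.38]
```

View pics/w6.png

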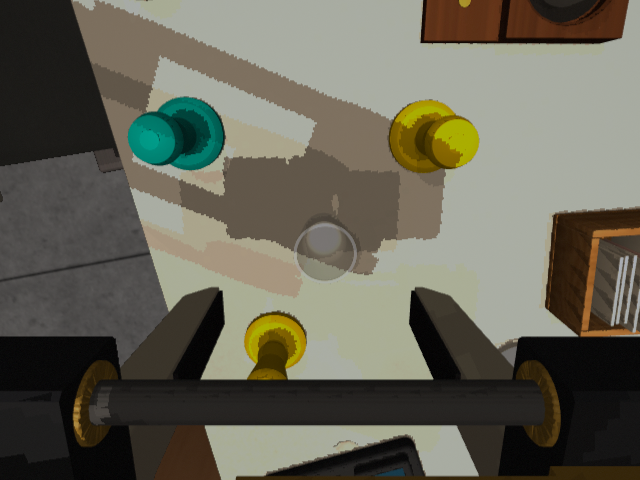

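The glass rim is centred at (325,252), with its foot at (324,237).

```bash
python3 -c "
from h import *
m=wm('w6')
print(onz('wrist',325.5,251,.061,m),onz('wrist',324,238,.004,m))"
```

```text
[ 0.438  -0.2346  0.061 ] [ 0.4367 -0.2408  0.004 ]
```

Request:
arm_command(
  deltas=[
    [[0.2,-1.1,-1.2,0,0,0],[0,-1.0,-2.3,0,0,0],[0,0,-2.5,0,0,0],[0,0,-2.5,0,0,0],[0,0,-2.5,0,0,0],[0,0,-2.5,0,0,0],[0,0,-1.8,0,0,0],[0,0,-0.9,0,0,0],[0,0,-0.4,0,0,0],[0,0,0,0,0,0],[0,0,0,0,0,0]],
  ],
)

```text
t: 16.53
tool_pos: [0.438, -0.2359, 0.0336]
orientation: [2.417, 2.005, 0.001]
force: [-0.1, 0.3, 0.2]
opening: 0.0789
gripper_force: 0.0
```

Request:
arm_command(
  deltas=[
    [[0,0,0,0,0,0],[0,0,0,0,0,0],[0,0,0,0,0,0],[0,0,0,0,0,0],[0,0,0,0,0,0],[0,0,0,0,0,0],[0,0,0,0,0,0],[0,0,0,0,0,0],[0,0,0,0,0,0],[0,0,0,0,0,0]],
  ],
  gripper=-1,
  squeeze=8,
)

```text
t: 17.37
tool_pos: [0.4373, -0.2359, 0.0329]
orientation: [2.418, 2.005, 0.0]
force: [1.1, -0.1, 2.8]
opening: 0.0463
gripper_force: 8.0
```

Request:
arm_command(
  deltas=[
    [[0,0,0.5,0,0,0],[0,0,1.2,0,0,0],[0,0,1.5,0,0,0],[0,0,1.5,0,0,0],[0,0,1.5,0,0,0],[0,0,1.0,0,0,0],[0,0,0.5,0,0,0],[0,0,0,0,0,0],[0,0,0,0,0,0]],
  ],
)

```text
t: 18.12
tool_pos: [0.437, -0.2358, 0.1096]
orientation: [2.418, 2.005, 0.0]
force: [-0.5, 0.3, -0.9]
opening: 0.0465
gripper_force: 8.0
```

```bash
python3 -c "
from h import *
st();wrist('w7')"
```

```text
t 18.12 pos [ 0.437  -0.2358  0.1096] yawY -10.7 z [ 0. -0. -1.] F [-0.5  0.3 -0.9] open 0.0465 g 8.0 q [-0.6  -0.07  1.9  -0.    1.32 -0.41]
```

View pics/w7.png

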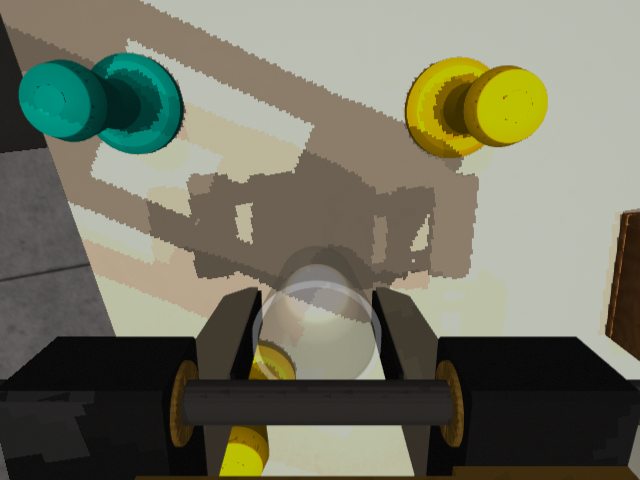

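Request:
arm_command(
  deltas=[
    [[0,0,1.2,0,0,0],[0,0,2,0,0,0],[0,0,1.5,0,0,0],[0.5,0.5,0.8,0,0,0],[1.5,1.6,0,0,0,0],[2.4,2.6,0,0,0,0],[2.4,2.6,0,0,0,0],[2.4,2.6,0,0,0,0],[2.4,2.6,0,0,0,0],[2.4,2.6,0,0,0,0],[2.4,2.6,0,0,0,0],[2.4,2.6,0,0,0,0]],
  ],
)

```text
t: 19.17
tool_pos: [0.6258, -0.0306, 0.164]
orientation: [-2.418, -2.005, 0.001]
force: [0.6, -0.7, -0.3]
opening: 0.0464
gripper_force: 8.0
```

Request:
arm_command(
  deltas=[
    [[2,2.2,0,0,0,0],[1,1.1,0,0,0,0],[0.4,0.4,0,0,0,0],[0,0,0,0,0,0],[0,0,0,0,0,0],[0,0,0,0,0,0]],
  ],
)

```text
t: 19.67
tool_pos: [0.6584, 0.0032, 0.1644]
orientation: [-2.419, -2.004, 0.001]
force: [-0.2, 0.6, -0.4]
opening: 0.0465
gripper_force: 8.0
```

Request:
arm_command(
  deltas=[
    [[0.1,0.1,-1.2,0,0,0],[0,0,-2,0,0,0],[0,0,-2.2,0,0,0],[0,0,-2.2,0,0,0],[0,0,-1.6,0,0,0],[0,0,-1,0,0,0],[0,0,-0.6,0,0,0],[0,0,-0.4,0,0,0],[0,0,0,0,0,0],[0,0,0,0,0,0]],
  ],
)

```text
t: 20.5
tool_pos: [0.6607, 0.005, 0.0536]
orientation: [2.418, 2.004, 0.002]
force: [-0.4, -0.3, -0.5]
opening: 0.0464
gripper_force: 8.0
```

Request:
arm_command(
  deltas=[
    [[0,0,-0.15,0,0,0],[0,0,-0.1,0,0,0],[0,0,-0.1,0,0,0],[0,0,0,0,0,0],[0,0,0,0,0,0],[0,0,0,0,0,0]],
  ],
)

```text
t: 21.0
tool_pos: [0.6601, 0.0052, 0.0492]
orientation: [2.418, 2.005, 0.0]
force: [-0.3, 0.4, -0.1]
opening: 0.0465
gripper_force: 8.0
```

Request:
arm_command(
  deltas=[
    [[0,0,-0.1,0,0,0],[0,0,-0.05,0,0,0],[0,0,-0.05,0,0,0],[0,0,0,0,0,0],[0,0,0,0,0,0],[0,0,0,0,0,0]],
  ],
)

```text
t: 21.5
tool_pos: [0.66, 0.0052, 0.0471]
orientation: [-2.418, -2.005, 0.0]
force: [1.0, -0.3, -1.0]
opening: 0.0466
gripper_force: 8.0
```

Request:
arm_command(
  deltas=[
    [[0,0,-0.05,0,0,0],[0,0,-0.05,0,0,0],[0,0,0,0,0,0],[0,0,0,0,0,0]],
  ],
)

```text
t: 21.83
tool_pos: [0.6604, 0.0052, 0.0468]
orientation: [2.418, 2.005, 0.001]
force: [-1.8, -0.3, 5.6]
opening: 0.0464
gripper_force: 8.0
```

```bash
python3 -c "
from h import *
st()"
```

```text
t 21.83 pos [0.6604 0.0052 0.0468] yawY -10.7 z [ 0.001 -0.    -1.   ] F [-1.8 -0.3  5.6] open 0.0464 g 8.0 q [-0.07  0.42  1.46 -0.    1.25  0.12]
```

Request:
arm_command(
  deltas=[
    [[0,0,0,0,0,0],[0,0,0,0,0,0],[0,0,0,0,0,0],[0,0,0,0,0,0],[0,0,0,0,0,0],[0,0,0.8,0,0,0],[0,0,2,0,0,0],[0,0,3,0,0,0],[0,0,3,0,0,0],[0,0,3,0,0,0],[0,0,2,0,0,0]],
  ],
  gripper=0.7,
)

```text
t: 22.75
tool_pos: [0.6612, 0.0051, 0.1886]
orientation: [2.416, 2.003, 0.005]
force: [-0.0, -0.1, 0.9]
opening: 0.0789
gripper_force: 0.0
```

Request:
arm_command(
  deltas=[
    [[-0.9,0.3,0,0,0,4.5],[-2,0.8,0,0,0,4.5],[-2,0.8,0,0,0,4.5],[-2,0.8,0,0,0,4.5],[-2,0.8,0,0,0,4.5],[-2,0.8,0,0,0,4.5],[-2,0.8,0,0,0,4.5],[-2,0.8,0,0,0,4.5],[-2,0.8,0,0,0,4.5],[-2,0.8,0,0,0,4.5],[-2,0.6,0,0,0,4.5],[-1,0.2,0,0,0,4.2]],
  ],
)

```text
t: 23.75
tool_pos: [0.4394, 0.089, 0.1847]
orientation: [-1.245, -2.884, -0.001]
force: [-0.5, -0.3, 0.6]
opening: 0.0791
gripper_force: 0.0
```

Request:
arm_command(
  deltas=[
    [[0,0,0,0,0,0],[0,0,0,0,0,0],[0,0,0,0,0,0]],
  ],
)

```text
t: 24.0
tool_pos: [0.4419, 0.088, 0.1847]
orientation: [1.255, 2.879, 0.001]
force: [0.3, -0.1, 0.7]
opening: 0.0791
gripper_force: 0.0
```

```bash
python3 -c "
from h import *
s=st();im,m=wrist('w8')
hsv=cv2.cvtColor(im,cv2.COLOR_BGR2HSV);k=cv2.inRange(hsv,(120,80,40),(160,255,255))
ct=max(cv2.findContours(k,0,1)[0],key=cv2.contourArea);P=np.array([onz('wrist',*p[0],.016,m)[:2] for p in ct],np.float32)
print(cv2.boundingRect(ct),cv2.minAreaRect(P))"
```

```text
t 24.0 pos [0.4419 0.088  0.1847] yawY 42.9 z [ 0.001 -0.    -1.   ] F [ 0.3 -0.1  0.7] open 0.0791 g 0.0 q [ 0.08 -0.27  1.93 -0.    1.48 -0.67]
(297, 164, 38, 103) ((0.4414454400539398, 0.08704598248004913), (0.029156193137168884, 0.0843232199549675), 41.29533767700195)
```

View pics/w8.png

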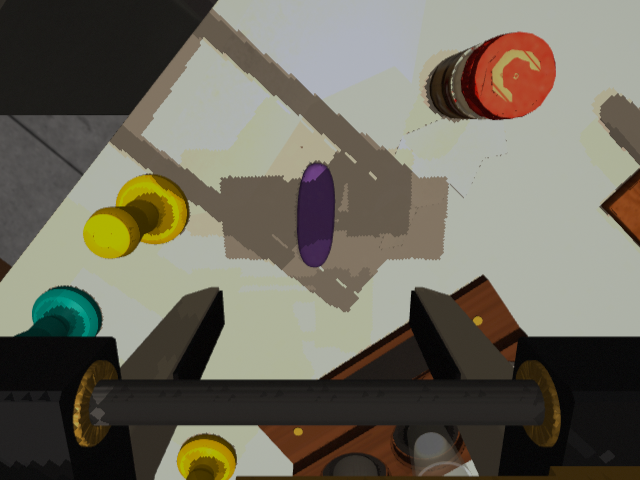

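Request:
arm_command(
  deltas=[
    [[-0.05,-0.1,-1.2,0,0,-1.1],[0,0,-2.4,0,0,0],[0,0,-2.8,0,0,0],[0,0,-2.8,0,0,0],[0,0,-2.8,0,0,0],[0,0,-2.4,0,0,0],[0,0,-1.6,0,0,0],[0,0,-0.8,0,0,0],[0,0,-0.4,0,0,0],[0,0,0,0,0,0],[0,0,0,0,0,0]],
  ],
)

```text
t: 24.97
tool_pos: [0.4413, 0.0872, 0.0128]
orientation: [1.28, 2.868, 0.001]
force: [0.2, -0.4, 0.3]
opening: 0.0791
gripper_force: 0.0
```

```bash
python3 -c "
from h import *
st()"
```

```text
t 24.97 pos [0.4413 0.0872 0.0128] yawY 41.9 z [ 0.001  0.    -1.   ] F [ 0.2 -0.4  0.3] open 0.0791 g 0.0 q [ 0.08 -0.07  2.09 -0.    1.12 -0.65]
```

Request:
arm_command(
  deltas=[
    [[0,0,-0.3,0,0,0],[0,0,0,0,0,0],[0,0,0,0,0,0]],
  ],
)

```text
t: 25.22
tool_pos: [0.4412, 0.0873, 0.0098]
orientation: [1.279, 2.868, 0.001]
force: [-0.2, 0.2, 0.3]
opening: 0.079
gripper_force: 0.0
```

Request:
arm_command(
  deltas=[
    [[0,0,0,0,0,0],[0,0,0,0,0,0],[0,0,0,0,0,0],[0,0,0,0,0,0],[0,0,0,0,0,0],[0,0,0,0,0,0],[0,0,0,0,0,0],[0,0,0,0,0,0],[0,0,0,0,0,0],[0,0,0,0,0,0],[0,0,0,0,0,0],[0,0,0,0,0,0]],
  ],
  gripper=-1,
  squeeze=12,
)

```text
t: 26.22
tool_pos: [0.4405, 0.0872, 0.0091]
orientation: [-1.28, -2.869, 0.0]
force: [0.4, -0.5, 0.6]
opening: 0.029
gripper_force: 12.0
```

Request:
arm_command(
  deltas=[
    [[0,0,0.5,0,0,0],[0,0,1.2,0,0,0],[0,0,1.5,0,0,0],[0,0,1.5,0,0,0],[0,0,1.5,0,0,0],[0,0,1,0,0,0],[0,0,0.5,0,0,0],[0,0,0,0,0,0],[0,0,0,0,0,0]],
  ],
)

```text
t: 26.97
tool_pos: [0.4405, 0.0872, 0.0859]
orientation: [1.28, 2.869, -0.0]
force: [-0.9, 1.0, -0.5]
opening: 0.0288
gripper_force: 12.0
```

```bash
python3 -c "
from h import *
s=st();im,m=wrist('w9')
R=cv2.Rodrigues(s['orientation'])[0]
hsv=cv2.cvtColor(im,cv2.COLOR_BGR2HSV);k=cv2.inRange(hsv,(120,60,30),(160,255,255))
ct=max(cv2.findContours(k,0,1)[0],key=cv2.contourArea);P=np.array([onz('wrist',*p[0],s['tool_pos'][2]+.007,m) for p in ct])
L=((P-s['tool_pos'])@R)[:,:2].astype(np.float32);print(cv2.boundingRect(ct),cv2.minAreaRect(L))"
```

```text
t 26.97 pos [0.4405 0.0872 0.0859] yawY 41.9 z [-0. -0. -1.] F [-0.9  1.  -0.5] open 0.0288 g 12.0 q [ 0.08 -0.18  2.04 -0.    1.28 -0.65]
(280, 214, 75, 166) ((0.005633363500237465, -0.00012791063636541367), (0.0727294459939003, 0.03005165047943592), 0.21644827723503113)
```

View pics/w9.png

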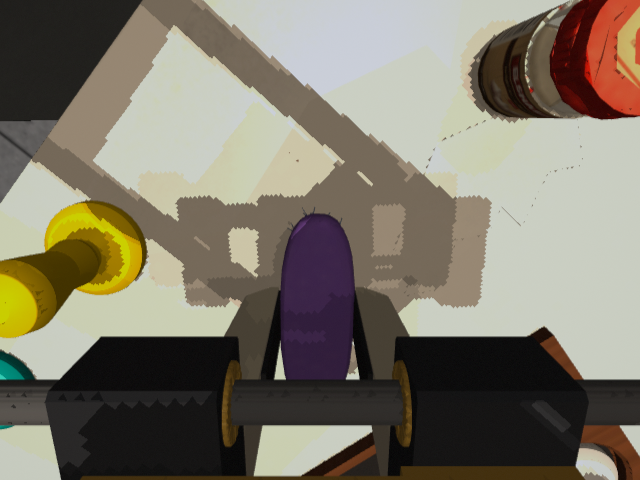

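Request:
arm_command(
  deltas=[
    [[0.7,-0.3,0,0,0,-4.4],[1.4,-0.6,0,0,0,-4.4],[1.4,-0.6,0,0,0,-4.4],[1.4,-0.7,0,0,0,-4.4],[1.4,-0.7,0,0,0,-4.4],[1.4,-0.7,0,0,0,-4.4],[1.4,-0.7,0,0,0,-4.4],[1.4,-0.7,0,0,0,-4.4],[1.4,-0.6,0,0,0,-4.4],[1.4,-0.6,0,0,0,-4.4],[1.0,-0.4,0,0,0,-4.4],[0.6,-0.3,0,0,0,-4.2]],
  ],
)

```text
t: 28.02
tool_pos: [0.5897, 0.0177, 0.0845]
orientation: [-2.422, -1.999, 0.002]
force: [0.4, 0.7, -1.2]
opening: 0.029
gripper_force: 12.0
```

Request:
arm_command(
  deltas=[
    [[0,0,0,0,0,0],[0,0,0,0,0,0],[0,0,0,0,0,0]],
  ],
)

```text
t: 28.27
tool_pos: [0.5886, 0.0184, 0.0851]
orientation: [-2.415, -2.007, 0.002]
force: [0.2, 0.6, -1.3]
opening: 0.029
gripper_force: 12.0
```

```bash
python3 -c "
from h import *
s=st()"
```

```text
t 28.27 pos [0.5886 0.0184 0.0851] yawY -10.5 z [-0.002  0.    -1.   ] F [ 0.2  0.6 -1.3] open 0.029 g 12.0 q [-0.06  0.2   1.66  0.    1.28  0.13]
```

Request:
arm_command(
  deltas=[
    [[0.1,0,-1,0,0,0],[0,0,-1.5,0,0,0],[0,0,-1.5,0,0,0],[0,0,-1.2,0,0,0],[0,0,-0.8,0,0,0],[0,0,-0.4,0,0,0],[0,0,0,0,0,0],[0,0,0,0,0,0]],
  ],
)

```text
t: 28.93
tool_pos: [0.5907, 0.0182, 0.0223]
orientation: [2.418, 2.005, 0.0]
force: [-0.5, -0.4, -0.9]
opening: 0.0288
gripper_force: 12.0
```

Request:
arm_command(
  deltas=[
    [[0,0,-0.2,0,0,0],[0,0,-0.1,0,0,0],[0,0,0,0,0,0],[0,0,0,0,0,0]],
  ],
)

```text
t: 29.27
tool_pos: [0.5908, 0.0182, 0.0195]
orientation: [2.418, 2.005, 0.001]
force: [0.0, -0.8, -0.9]
opening: 0.029
gripper_force: 12.0
```

Request:
arm_command(
  deltas=[
    [[0,0,-0.15,0,0,0],[0,0,-0.1,0,0,0],[0,0,0,0,0,0],[0,0,0,0,0,0],[0,0,0,0,0,0]],
  ],
)

```text
t: 29.68
tool_pos: [0.591, 0.0182, 0.0173]
orientation: [2.418, 2.005, 0.001]
force: [-2.6, 0.2, 6.3]
opening: 0.0291
gripper_force: 16.2
```

Request:
arm_command(
  deltas=[
    [[0,0,-0.1,0,0,0],[0,0,-0.05,0,0,0],[0,0,0,0,0,0],[0,0,0,0,0,0]],
  ],
)

```text
t: 30.02
tool_pos: [0.5912, 0.0182, 0.017]
orientation: [2.418, 2.005, 0.001]
force: [-8.1, 0.5, 14.9]
opening: 0.0288
gripper_force: 24.5
```

Request:
arm_command(
  deltas=[
    [[0,0,0.3,0,0,0],[-0.2,0,0.1,0,0,0],[0,0,0,0,0,0],[0,0,0,0,0,0]],
  ],
)

```text
t: 30.35
tool_pos: [0.5882, 0.0182, 0.0187]
orientation: [-2.418, -2.005, 0.001]
force: [-0.1, 0.3, -1.7]
opening: 0.0287
gripper_force: 12.0
```

Request:
arm_command(
  deltas=[
    [[0,0,-0.2,0,0,0],[0,0,-0.1,0,0,0],[0,0,0,0,0,0],[0,0,0,0,0,0],[0,0,0,0,0,0]],
  ],
)

```text
t: 30.77
tool_pos: [0.5885, 0.0182, 0.0161]
orientation: [-2.418, -2.005, 0.0]
force: [-2.8, -0.2, 3.6]
opening: 0.0289
gripper_force: 12.0
```

```bash
python3 -c "
from h import *
s=st()"
```

```text
t 30.77 pos [0.5885 0.0182 0.0161] yawY -10.7 z [-0.  0. -1.] F [-2.8 -0.2  3.6] open 0.0289 g 12.0 q [-0.06  0.29  1.7  -0.    1.16  0.13]
```

Request:
arm_command(
  deltas=[
    [[0,0,0,0,0,0],[0,0,0,0,0,0],[0,0,0,0,0,0],[0,0,0,0,0,0]],
  ],
  gripper=-0.29,
)

```text
t: 31.1
tool_pos: [0.5879, 0.0183, 0.0158]
orientation: [-2.418, -2.005, 0.002]
force: [-4.7, -0.0, 3.2]
opening: 0.0326
gripper_force: 2.6
```

Request:
arm_command(
  deltas=[
    [[0,0,0.3,0,0,0],[0,0,0.6,0,0,0],[0,0,1.2,0,0,0],[0,0,2.5,0,0,0],[0,0,3,0,0,0],[0,0,3,0,0,0],[0,0,3,0,0,0],[0,0,2,0,0,0],[-2,0,1,0,0,0],[-3,0,0,0,0,0],[-3,0,0,0,0,0],[-3,0,0,0,0,0]],
  ],
)

```text
t: 32.1
tool_pos: [0.4782, 0.0181, 0.1838]
orientation: [2.417, 2.004, 0.003]
force: [-0.9, 0.7, 0.0]
opening: 0.0328
gripper_force: 0.0
```

Request:
arm_command(
  deltas=[
    [[-3,0,0,0,0,0],[-2,0,0,0,0,0],[0,0,0,0,0,0],[0,0,0,0,0,0]],
  ],
)

```text
t: 32.43
tool_pos: [0.429, 0.0181, 0.1838]
orientation: [2.417, 2.003, 0.004]
force: [0.8, 0.4, 0.4]
opening: 0.0328
gripper_force: 0.0
```

```bash
python3 -c "
from h import *
st()
a=eyes.read_camera('top');b=eyes.read_camera('scene');c=wrist('w10')[0]
r=lambda i,w,h:cv2.resize(i,(w,h),interpolation=cv2.INTER_CUBIC)
cv2.imwrite('pics/fin.png',np.vstack([np.hstack([r(a[140:290,160:360],400,300),r(b[180:330,190:390],400,300)]),np.hstack([r(c,400,300),r(b,400,300)])]))"
```

```text
t 32.43 pos [0.429  0.0181 0.1838] yawY -10.7 z [ 0.004 -0.    -1.   ] F [0.8 0.4 0.4] open 0.0328 g 0.0 q [-0.08 -0.34  1.99 -0.    1.49  0.11]
```

View pics/fin.png

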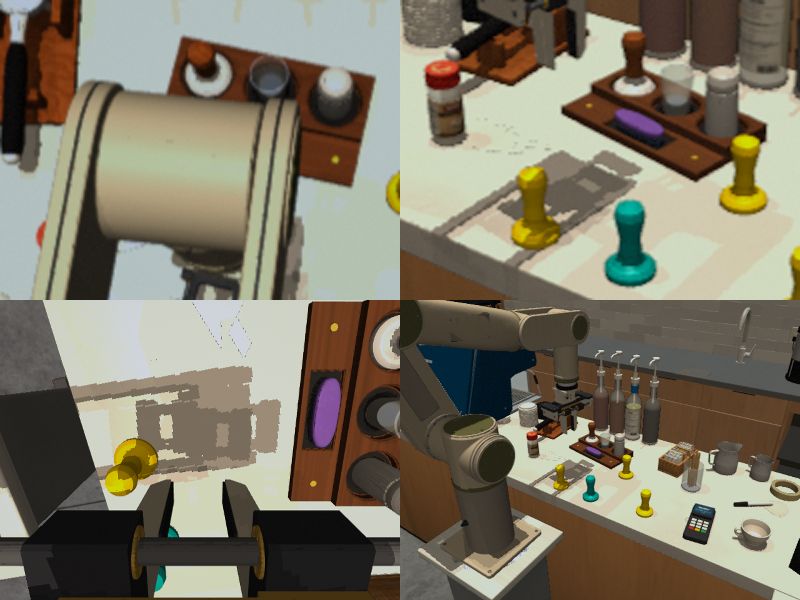

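The tamper, glass and shaker stand upright in the near, middle and far wells. The brush lies in the tray, around (325,410) in the composite's wrist view. I'll check the brush numerically before handing in.

Run:
```python
from h import *
im=cv2.imread("pics/w10.png");m=wm("w10")
k=cv2.inRange(cv2.cvtColor(im,cv2.COLOR_BGR2HSV),(120,60,40),(160,255,255))
ct=max(cv2.findContours(k,0,1)[0],key=cv2.contourArea)
c,s=np.cos(-.187),np.sin(-.187);R=np.array([[c,-s],[s,c]])
L=((np.array([onz("wrist",*p[0],.024,m)[:2] for p in ct])-[.591,.0182])@R*1000).astype(np.float32)
print(L.min(0),L.max(0),cv2.minAreaRect(L))
```

```text
[-18.04473  -44.207733] [13.609889 41.594597] ((-2.2296504974365234, -1.2908706665039062), (85.82041931152344, 31.613920211791992), 89.40437316894531)
```

```bash
python3 -c "
from plant import ticket
print(ticket.close_job())"
```

```text
the job is handed in; nothing more can be done
None
```

The job is handed in at about 32 s on the robot's clock: tamper in the well nearest the stand, glass in the middle well, shaker in the far one and brush bristles down in the tray, with the cinnamon and stirrer jars left alone; the verdict was not shown to me.

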